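# Vent the slanted cultures and seal the spare medium

### The job

The overnight cultures are going to be shaken: in the slanted rack, pull every cap that is still pressed shut straight up to its raised, vented click, gently enough that the tube stays home in its rubber grommet; a cap that is already up stays up. In the upright stand, press every raised cap of the spare medium fully down so that all three tubes are sealed. Leave all tubes in their places and do not disturb the other things on the bench.

Things in the scene. Friction and masses are not known exactly. Their poses are not given: they have to be found in the camera images.
- slant_rack: fixed steel rack, base 130 x 206 mm; origin under its centre. Along its y stand four tubes, 38 mm apart, in a swung-back frame: all lean 30 degrees from vertical, capped tops towards the rack's -x. Centre of a shut cap's top: x -0.044, z 0.195 in the rack; of a raised one x -0.048, z 0.201. Each tube passes a black rubber grommet, 27 mm wide; its top is 27 mm below a shut cap's skirt along the tube
- cap1_top (a point): centre of the flat top of the cap of one of the four culture tubes in the slanted rack (its place in the row varies); z of this point is the cap's axis, out of the tube. White snap cap: a ribbed cylinder 23 to 24 mm in diameter, 22 mm high from this point down to its skirt's edge; frosted tube 18 mm in diameter
- cap1 (a joint): height of cap1 on its tube along the tube's axis: 0 = shut (skirt down on the tube's collar, sealed), 0.008 m = raised to its vented click (the black seal ring on the neck shows), where a stop ends it. A sprung bead holds it at both: 6 to 12 N along the axis to leave a click; past half way it snaps on by itself. The rubber grommet lets the tube slide out at about 20 N, so do not pull on hard at the stop
- cap2_top (a point): centre of the flat top of the cap of another culture tube in the slanted rack; z of this point is the cap's axis, out of the tube. Cap as cap1
- cap2 (a joint): height of cap2 on its tube in the slanted rack: 0 shut, 0.008 m vented, as for cap1
- cap3_top (a point): centre of the flat top of the cap of another culture tube in the slanted rack; z of this point is the cap's axis, out of the tube. Cap as cap1
- cap3 (a joint): height of cap3 on its tube in the slanted rack: 0 shut, 0.008 m vented, as for cap1
- cap4_top (a point): centre of the flat top of the cap of another culture tube in the slanted rack; z of this point is the cap's axis, out of the tube. Cap as cap1
- cap4 (a joint): height of cap4 on its tube in the slanted rack: 0 shut, 0.008 m vented, as for cap1
- stand: aluminium block 56 x 136 x 64 mm fixed to the bench, origin at the centre of its underside; three upright holes 19.5 mm wide in a row along its y, 40 mm apart. A loose tube stands on the floor of each, 10 mm above the bench: 18 mm in diameter, 120 mm long, 65 to 135 g with its cap. Top of a shut cap 132 mm above the bench, of a raised one 140 mm
- cap5_top (a point): centre of the flat top of the cap of one of the three spare medium tubes in the upright stand (which hole varies); z of this point is the cap's axis, out of the tube. Cap as cap1
- cap5 (a joint): height of cap5 on its tube in the upright stand: 0 shut, 0.008 m raised; same snap as cap1
- cap6_top (a point): centre of the flat top of the cap of one of the three spare medium tubes in the upright stand (which hole varies); z of this point is the cap's axis, out of the tube. Cap as cap1
- cap6 (a joint): height of cap6 on its tube in the upright stand: 0 shut, 0.008 m raised; same snap as cap1
- cap7_top (a point): centre of the flat top of the cap of one of the three spare medium tubes in the upright stand (which hole varies); z of this point is the cap's axis, out of the tube. Cap as cap1
- cap7 (a joint): height of cap7 on its tube in the upright stand: 0 shut, 0.008 m raised; same snap as cap1
- bench_timer: bystander: white bench timer, 66 x 64 x 19 mm, origin under its centre
- beaker: bystander: clear beaker, 52 mm wide, 70 mm high, origin under its centre
- wash_bottle: bystander: wash bottle with a bent spout, 64 x 108 x 196 mm, origin under its centre
- tweezers: bystander: steel tweezers lying flat, 118 mm long
- vial: bystander: small capped glass vial, 21 mm wide, 45 mm high
Mind the look-alikes: they are no part of the job. What is shaped like the part that bears cap5_top but pink or purple is not meant.

How it is judged (in metres and radians):
At the end, for the whole second after the job is handed in: All four caps in the slanted rack are at their vented click (joint above 6.5 mm of 8), their tubes within 5 mm of home; all three caps in the upright stand are shut (joint below 1.5 mm) and their tubes stand upright (within 7 degrees) and within 4 mm of the holes' floors (value of joint each of cap1, cap2, cap3, cap4 above 0.0065 m and z of each of cap1_top, cap2_top, cap3_top, cap4_top in the frame of slant_rack below 0.2057 m and value of joint each of cap5, cap6, cap7 below 0.0015 m and z of each of cap5_top, cap6_top, cap7_top in the frame of stand below 0.1375 m and angle between each of cap5_top, cap6_top, cap7_top's own z axis and vertical below 0.12 rad); the robot touches nothing.
It fails at once if a culture tube is drawn more than about 6 mm out of its rubber grommet (z of any of cap1_top, cap2_top, cap3_top, cap4_top in the frame of slant_rack above 0.2069 m).
It fails at once if a tube in the upright stand is lifted more than 15 mm (z of any of cap5_top, cap6_top, cap7_top in the frame of stand above 0.156 m).
It fails at once if another thing on the bench is shoved by more than 30 mm or knocked over (distance of any of bench_timer, beaker, wash_bottle, tweezers, vial from where it was at the start of the episode above 0.03 m or angle between any of beaker, wash_bottle, vial's own z axis and vertical above 0.5 rad).
It also fails if it takes over 59 s, if anything falls off the work surface, if the arm or the gripper's body presses on something with over 40 N, if the wrist force passes 120 N, or if a joint passes its speed limit or range.

### The arm

A 7-joint arm with a two-finger parallel gripper is mounted at the origin on a cart in front of the work surface, level with it; the furniture and walls round the work are solid. World frame = base frame: x ahead of the robot, y to its left, z up, the work surface at z = 0. Lengths are in mm, angles in rad, forces in N, time in s.
With the tool pointing down it reaches from about 350 to 900 mm from the base axis. Payload 8.1 kg.
Tool frame: the origin (TCP) lies at the very end of the fingers, on their centre line; the grasp point (between the pads) lies 19 mm behind it; z points along the fingers, y is the line along which they close (so a half turn about z gives the same grasp; the last joint's range is limited). The gripper opens to 92 mm and grips with 3 to 60 N. Pads are 19 mm wide; open, the fingers measure 130 mm over their backs; the gripper's body (75 mm by 190 mm) begins 47 mm behind the grasp point.
Start: joints at [-1.382, 0.434, 0.025, 1.573, -0.012, 1.134, -0.075], TCP at [179.825, 598.585, 226.742] pointing down, gripper open.
Joint ranges: [-2.62, 2.62], [-0.44, 2.09], [-1.27, 1.32], [0.08, 2.57], [-1.32, 4.46], [0.12, 2], [-2.74, 2.74]. Speed limits (rad/s): [2.22, 2.22, 3.01, 3.01, 3.14, 3.14, 3.14].

### API

Orientations are given as a unit quaternion [x, y, z, w].
In Python, from station import get_obs, optics, close_job gives the robot as it stands.
- The arm moves only by the tool jog_arm, never from a script. Its argument "series" is a list that holds one entry, the list of rows, each a list of 7 numbers: the shift along the tool's x, y, z in m, then the turn, a rotation vector about the tool's x, y, z in degrees, then the opening, from 0 (shut) to 1 (fully open). In form: [[[dx, dy, dz, wx, wy, wz, grip], ...]]. A call has 1 to 12 rows; each row is the pose to reach, as a shift and turn from the pose commanded when the call began, along the tool's axes at that moment; what a row does not reach only later rows make up. A row lasts 1/10 s, in which the tool goes at most 50 mm and 8.59 degrees, less where a joint would pass 70% of its speed; a pose out of reach is approached as far as the arm can. A call with a gripper value outside its range is refused whole. The fingers move at their own pace and stop on an object; "squeeze" is the grip in N (left out, the last holds). Time passes only in rows, so rows that repeat a pose let the fingers close. It gives the time, the measured TCP pose, the force, the opening and the grip force at its end, in the units of the state.
- get_obs(): the state, without advancing time (a new reading comes with each control period).
- optics.capture(name): name is "scene" or "top"; returns a dict with "img" (480x640x3 uint8, red, green, blue), "vertical_fov" (degrees; the focal length in pixels is half the picture's height over the tangent of half this angle, whatever the lens; pixels are square), "cx", "cy" (the principal point, pixels), "extrinsics" (4x4, takes a point from camera to world coordinates). Camera axes: x right, y down, z forward; pixel columns grow to the right and rows downward; lengths in mm; the calibration is good to about 2 mm. A picture is of the moment at which its call begins. There is no depth.
- close_job(): hands the job in; it is judged then, once.
The state is a dict: "clock": time; "joint_pos": joint angles; "qvel": joint speeds; "joint_torque": joint torques, N m; "eef_pos": TCP position; "tcp_rot": TCP orientation; "contact_force": force on the tool from outside, world axes, zero at the start; "ft_torque": the same for the moment, N m; "width": finger opening in mm; "finger_force": force on a finger pad.
Only numpy, scipy, OpenCV 4.12 (cv2) and the standard library are available. Lean on these libraries where they do the work, as an engineer would, in place of code of your own. Each camera call takes 0.05 s, during which the arm holds its last target. There are 200 camera calls.

## Working session

There is one attempt and no reset: what is moved stays moved. The work goes in short steps, Python scripts to look and compute and a tool call to move; the robot and the scene stay as the last step left them, time stands still between calls to the robot, and variables do not carry over. Pictures are saved under pics/ and viewed, at most 12 in all, crops included, and the job is handed in when it is done.

Besides the shell and the picture viewer there is one more tool, called after ">>>" by a JSON object that holds its "name" and its "arguments", one argument or row to a line. jog_arm: Moves the arm, as the interface text tells. Its arguments: {"type":"object","properties":{"series":{"type":"array","items":{"type":"array","items":{"type":"array","items":{"type":"number"}}}},"squeeze":{"type":"number"}},"required":["series"]}

```bash
mkdir -p pics; ls
cat > h.py <<'E'
import numpy as np,cv2
from station import get_obs,optics,close_job
from scipy.spatial.transform import Rotation as R
def cap(n):
    d=optics.capture(n); return d
def K(d):
    f=240/np.tan(np.radians(d["vertical_fov"])/2); return f,d["cx"],d["cy"],np.array(d["extrinsics"])
def ray(d,u,v):
    f,cx,cy,E=K(d); r=E[:3,:3]@np.array([(u-cx)/f,(v-cy)/f,1]); return E[:3,3],r/np.linalg.norm(r)
def onz(d,u,v,z):
    o,r=ray(d,u,v); return o+r*(z-o[2])/r[2]
def proj(d,p):
    f,cx,cy,E=K(d); q=np.linalg.inv(E)@np.append(p,1); return np.array([f*q[0]/q[2]+cx,f*q[1]/q[2]+cy])
def save(d,fn): cv2.imwrite(fn,cv2.cvtColor(d["img"],cv2.COLOR_RGB2BGR))
E
python3 - <<'E'
from h import *
import pickle
for n in("scene","top"):
    d=cap(n); save(d,f"pics/{n}0.png"); pickle.dump(d,open(f"{n}.pkl","wb")); print(n,K(d))
print(get_obs())
E
```

```text
pics
scene (np.float64(497.2980589627566), 316.3106480091524, 236.4806065683877, array([[-8.22870146e-01, -3.02709123e-01,  4.80886588e-01,
         5.29333770e+01],
       [-5.68225210e-01,  4.41633588e-01, -6.94319728e-01,
         3.64820941e+02],
       [-2.19875365e-03, -8.44586858e-01, -5.35414049e-01,
         6.32338247e+02],
       [ 0.00000000e+00,  0.00000000e+00,  0.00000000e+00,
         1.00000000e+00]]))
top (np.float64(596.1597233749961), 322.6712452220891, 246.99976105906708, array([[ 1.50152940e-02, -9.97749109e-01,  6.53548561e-02,
         3.98825970e+02],
       [-9.99807282e-01, -1.41552772e-02,  1.36024338e-02,
        -3.00923073e+02],
       [-1.26467001e-02, -6.55465056e-02, -9.97769370e-01,
         1.44202080e+03],
       [ 0.00000000e+00,  0.00000000e+00,  0.00000000e+00,
         1.00000000e+00]]))
{'clock': 0.1, 'joint_pos': array([-1.38164359,  0.43513255,  0.0249658 ,  1.57405363, -0.01159851,
        1.13398731, -0.07507118]), 'qvel': array([-8.02403349e-06, -2.14956630e-03, -4.99545251e-04, -8.46407624e-04,
       -7.24333001e-04, -2.07246685e-03, -3.74887763e-04]), 'joint_torque': array([ 3.06552523e-03, -6.69115663e+01,  9.87911336e-01, -3.15143073e+01,
       -6.05863519e-02,  3.73902312e-02,  5.59284604e-05]), 'eef_pos': array([179.68007452, 598.11284209, 226.0178701 ]), 'tcp_rot': array([ 1.45376028e-01,  9.89376215e-01, -7.16809898e-04, -4.05442885e-05]), 'contact_force': array([0.0899259 , 0.0788701 , 0.46905482]), 'ft_torque': array([ 0.00018902, -0.01017593, -0.05087742]), 'finger_force': 0.0, 'width': 91.7110839901231}
```

View pics/scene0.png

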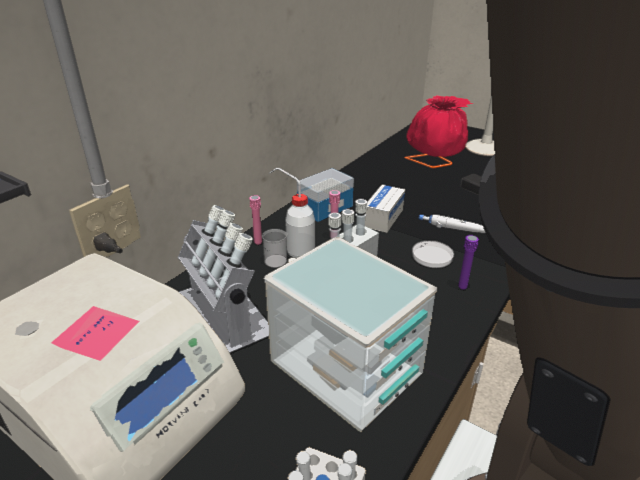

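View pics/top0.png

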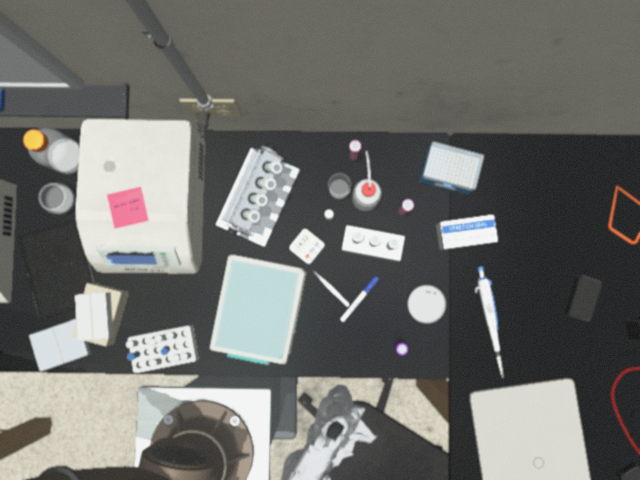

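Scene: slanted rack at about (225,250), upright stand at (348,225). Top: rack at (258,195), stand at (373,243), timer (306,246), beaker (340,186), bottle (367,190). I need crops of the two racks.

Run:
```python
import pickle,cv2,numpy as np
s=pickle.load(open("scene.pkl","rb"))["img"][:,:,::-1];t=pickle.load(open("top.pkl","rb"))["img"][:,:,::-1]
a=cv2.resize(t[140:250,210:310],None,fx=5,fy=5,interpolation=3) #500x550
b=cv2.resize(t[215:270,335:415],(300,206),interpolation=3)
c=np.zeros((550,800,3),np.uint8);c[:,:500]=a;c[:206,500:]=b;cv2.imwrite("pics/t1.png",c)
a=cv2.resize(s[195:355,170:275],None,fx=3.4,fy=3.4,interpolation=3)
b=cv2.resize(s[185:260,315:390],None,fx=5.5,fy=5.5,interpolation=3)
c=np.zeros((560,800,3),np.uint8);c[:a.shape[0],:a.shape[1]]=a;c[:b.shape[0],370:370+b.shape[1]]=b;cv2.imwrite("pics/s1.png",c)
```

```text
(no output)
```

View pics/t1.png

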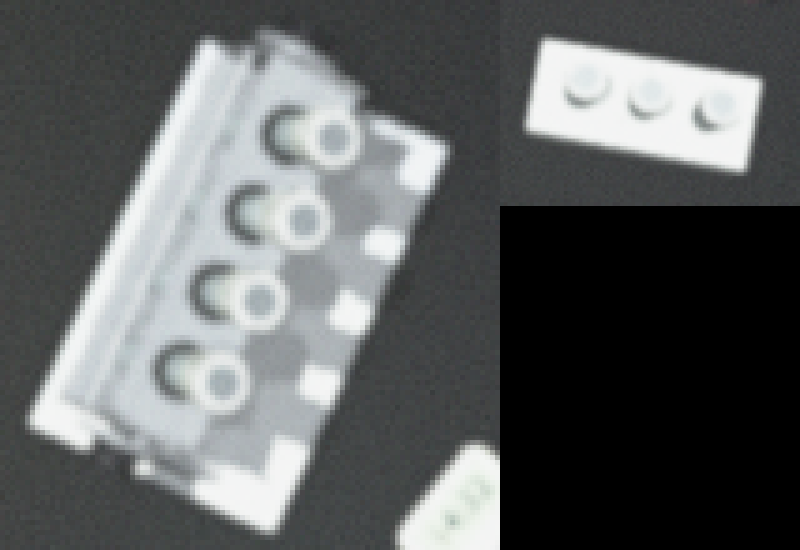

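View pics/s1.png

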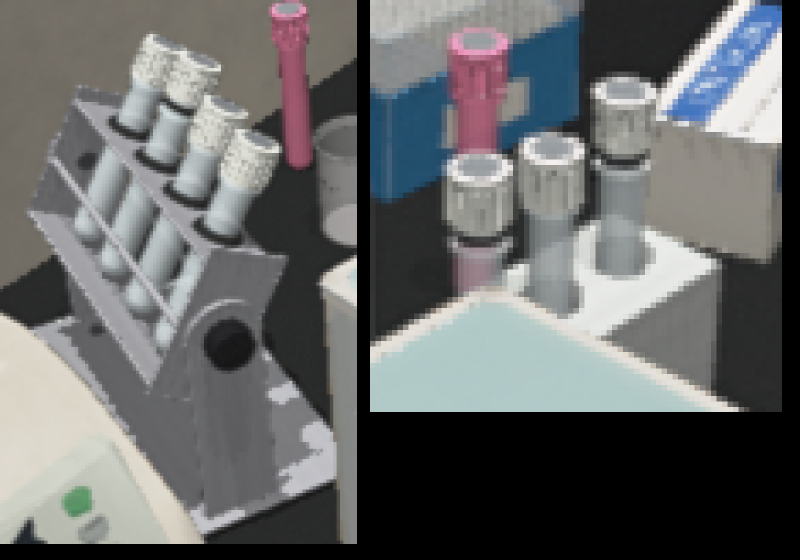

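The top crop shows the four slanted caps' grey discs at about (277,168), (271,184), (262,200), (254,216), and the stand caps at (358,236), (375,240), (394,243). In the scene crop only the second slanted cap from the back shows its black seal ring, so it is already up. In the stand both outer caps show the ring and the middle one is shut.

Run:
```python
from h import *
import pickle
from scipy.optimize import least_squares
s=pickle.load(open("scene.pkl","rb"));t=pickle.load(open("top.pkl","rb"))
T=np.array([[277,167.6],[270.6,184],[262,200],[254.2,216.2]]);S=np.array([[220,207.4],[228.8,213.2],[236.8,225.9],[245.9,236.8]])
def refine(img,p,r):
    g=cv2.cvtColor(img,cv2.COLOR_RGB2GRAY).astype(float)
    for _ in range(4):
        y,x=np.mgrid[0:480,0:640]; m=(np.hypot(x-p[0],y-p[1])<r)
        w=np.clip(205-g,0,50)*m
        if w.sum()<5: return p
        q=np.array([(w*x).sum(),(w*y).sum()])/w.sum()
        if np.hypot(*(q-p))>3: return p
        p=q
    return p
T=np.array([refine(t["img"],p,4) for p in T]); S2=np.array([refine(s["img"],p,4) for p in S]); print(T,S2)
def fit(loc,T,S,x0):
    def pts(q):
        c,sn=np.cos(q[2]),np.sin(q[2]); M=np.array([[c,-sn,0],[sn,c,0],[0,0,1]]); return loc@M.T+[q[0],q[1],0]
    f=lambda q:np.concatenate([np.r_[proj(t,p)-a,proj(s,p)-b] for p,a,b in zip(pts(q),T,S)])
    r=least_squares(f,x0); print("pose",r.x,np.degrees(r.x[2]));print(r.fun.reshape(-1,4).round(1)); print(pts(r.x).round(1))
    for p,a,b in zip(pts(r.x),T,S): # triangulate
        o1,d1=ray(t,*a);o2,d2=ray(s,*b);A=np.c_[d1,-d2];k=np.linalg.lstsq(A,o2-o1,rcond=None)[0];print(((o1+k[0]*d1+o2+k[1]*d2)/2).round(1),np.linalg.norm(o1+k[0]*d1-o2-k[1]*d2).round(1))
    return r.x
# row along rack y; first (far, high world x)... rack -x points ~ -y world: yaw~90+; rack y then -> -x world
ys=[-57,-19,19,57]
loc=np.array([[-44,y,195] if i!=1 else [-48,y,201] for i,y in enumerate(ys)],float)
fit(loc,T,S,[550,-170,1.4])
T=np.array([[358.2,236.4],[375.3,239.8],[393.7,242.5]]);S=np.array([[335.5,214.6],[348.3,212.3],[361.4,201.4]])
loc=np.array([[0,40,140],[0,0,132],[0,-40,140]],float)
fit(loc,T,S,[450,-400,0])
for n,u,v,z in[("timer",306,246,10),("vial",329,214,45),("beaker",340,186,70),("bottle",370,188,196),("cabinet",258,308,0),("pink",355,146,100),("pink2",407,205,130),("cabTR",305,265,0),("cabTL",230,257,0),("cent",195,265,0)]: print(n,onz(t,u,v,z).round())
```

```text
[[276.33008357 167.27019499]
 [270.41040462 183.77023121]
 [261.51098097 199.77891654]
 [254.14048338 216.21299094]] [[220.79084688 205.92985458]
 [230.2252381  210.75809524]
 [237.5780446  224.13336192]
 [246.95540009 234.46174027]]
pose [ 612.63593721 -120.74322208    1.15674099] 66.276376612799
[[ 0.3  0.5 -0.9 -0.1]
 [ 0.1  0.5  0.4 -0.5]
 [-0.   0.5 -0.6 -0.2]
 [-0.2  0.3 -0.2 -0.9]]
[[ 647.1 -184.   195. ]
 [ 610.7 -172.3  201. ]
 [ 577.5 -153.4  195. ]
 [ 542.8 -138.1  195. ]]
[ 647.1 -184.2  194.9] 2.9
[ 611.9 -172.1  199.7] 0.5
[ 577.9 -153.9  194.4] 1.7
[ 543.4 -138.5  192.8] 0.8
pose [ 5.02148063e+02 -3.99234792e+02 -1.64773347e-01] -9.4408173702175
[[-0.4 -0.1 -0.1  0.6]
 [ 0.2  0.   0.2 -0.7]
 [ 0.2  0.3 -0.2 -0. ]]
[[ 508.7 -359.8  140. ]
 [ 502.1 -399.2  132. ]
 [ 495.6 -438.7  140. ]]
[ 508.6 -360.5  141.1] 0.5
[ 502.3 -398.8  130.4] 0.0
[ 495.7 -438.6  140. ] 1.1
timer [ 494. -241.   10.]
vial [ 568. -296.   45.]
beaker [ 631. -320.   70.]
bottle [ 606. -382.  196.]
cabinet [ 344. -128.    0.]
pink [ 719. -353.  100.]
pink2 [ 581. -468.  130.]
cabTR [ 449. -239.    0.]
cabTL [466. -57.   0.]
cent [445.  28.   0.]
```

```bash
cat >> h.py <<'E'
yaw=np.radians(66.28); rx=np.array([np.cos(yaw),np.sin(yaw),0]); ry=np.array([-np.sin(yaw),np.cos(yaw),0])
ax=-.5*rx+np.array([0,0,np.sqrt(.75)])
RS=np.c_[ry,np.cross(-ax,ry),-ax]
y5=np.radians(-9.44); sx=np.array([np.cos(y5),np.sin(y5),0]); sy=np.array([-np.sin(y5),np.cos(y5),0]); RD=np.c_[-sx,sy,[0,0,-1]]
caps={1:[647.1,-184.,195.],3:[577.7,-153.6,195.],4:[543.,-138.2,195.]}
def to(p,Rt):
    o=get_obs(); R0=R.from_quat(o["tcp_rot"]).as_matrix(); d=R0.T@(np.array(p)-o["eef_pos"])/1000
    print("d",d.round(4),"rot",np.degrees(R.from_matrix(R0.T@Rt).as_rotvec()).round(2)," clk",round(o["clock"],2))
E
python3 - <<'E'
from h import *
print(RS.round(3))
to([330,150,430],RS)
p=np.array(caps[4])+ax*100; print(p)
to(p,RS)
E
```

```text
[[-0.916  0.348  0.201]
 [ 0.402  0.793  0.458]
 [ 0.     0.5   -0.866]]
d [-0.2729 -0.3862 -0.2034] rot [-30.04  -1.82   6.84]  clk 0.1
[ 522.88663106 -183.97611157  281.60254038]
d [-0.5537 -0.6504 -0.0546] rot [-30.04  -1.82   6.84]  clk 0.1
```

>>> {"name": "jog_arm", "arguments": {
  "series": [
    [[0,0,-0.1,0,0,0,0.6],[-0.02,-0.03,-0.15,0,0,0,0.6],[-0.273,-0.386,-0.203,0,0,0,0.6],[-0.273,-0.386,-0.203,0,0,0,0.6],[-0.273,-0.386,-0.203,0,0,0,0.6],[-0.273,-0.386,-0.203,-15,-1,3.5,0.6],[-0.273,-0.386,-0.203,-30,-1.8,6.8,0.6],[-0.273,-0.386,-0.203,-30,-1.8,6.8,0.6],[-0.273,-0.386,-0.203,-30,-1.8,6.8,0.6],[-0.273,-0.386,-0.203,-30,-1.8,6.8,0.6],[-0.273,-0.386,-0.203,-30,-1.8,6.8,0.6],[-0.273,-0.386,-0.203,-30,-1.8,6.8,0.6]]
  ]
}}

```text
clock: 1.3
eef_pos: [331.9, 145.4, 431.1]
tcp_rot: [0.202, 0.944, 0.255, 0.055]
contact_force: [0.8, -0.4, -0.5]
width: 55.3
finger_force: 0.0
```

Run:
```python
from h import *
o=get_obs();print(o["eef_pos"],o["joint_pos"].round(2),o["contact_force"].round(1),o["width"])
p=np.array(caps[4])+ax*100
to(p,RS)
```

```text
[331.9415874  145.42295506 431.06945055] [-0.78 -0.43  0.39  2.03 -0.22  1.13  0.82] [ 0.8 -0.4 -0.5] 55.28856235235634
d [-0.3088 -0.2677  0.0172] rot [ 0.21  0.21 -0.33]  clk 1.3
```

>>> {"name": "jog_arm", "arguments": {
  "series": [
    [[-0.188,-0.16,-0.092,0,0,0,0.6],[-0.188,-0.16,-0.092,0,0,0,0.6],[-0.188,-0.16,-0.092,0,0,0,0.6],[-0.188,-0.16,-0.092,0,0,0,0.6],[-0.188,-0.16,-0.092,0,0,0,0.6],[-0.309,-0.268,0.017,0,0,0,0.6],[-0.309,-0.268,0.017,0,0,0,0.6],[-0.309,-0.268,0.017,0,0,0,0.6],[-0.309,-0.268,0.017,0,0,0,0.6],[-0.309,-0.268,0.017,0,0,0,0.6],[-0.309,-0.268,0.017,0,0,0,0.6],[-0.309,-0.268,0.017,0,0,0,0.6]]
  ]
}}

```text
clock: 2.5
eef_pos: [430.3, -107.1, 341.7]
tcp_rot: [0.205, 0.946, 0.24, 0.071]
contact_force: [-0.0, 0.5, 0.0]
width: 55.1
finger_force: 0.0
```

Run:
```python
from h import *
o=get_obs();print(o["eef_pos"],o["joint_pos"].round(2),o["contact_force"].round(1),o["width"])
to(np.array(caps[4])+ax*100,RS)
s=cap("scene");save(s,"pics/s2f.png");cv2.imwrite("pics/s2.png",cv2.resize(s["img"][120:360,150:390,::-1],(600,600),interpolation=3))
```

```text
[ 430.26066583 -107.12789761  341.74627476] [-1.13 -0.44  1.32  1.96 -0.06  1.14  1.36] [-0.   0.5  0. ] 55.052629386822026
d [-0.1141 -0.0579  0.0415] rot [-1.07  2.45 -0.04]  clk 2.5
```

View pics/s2.png

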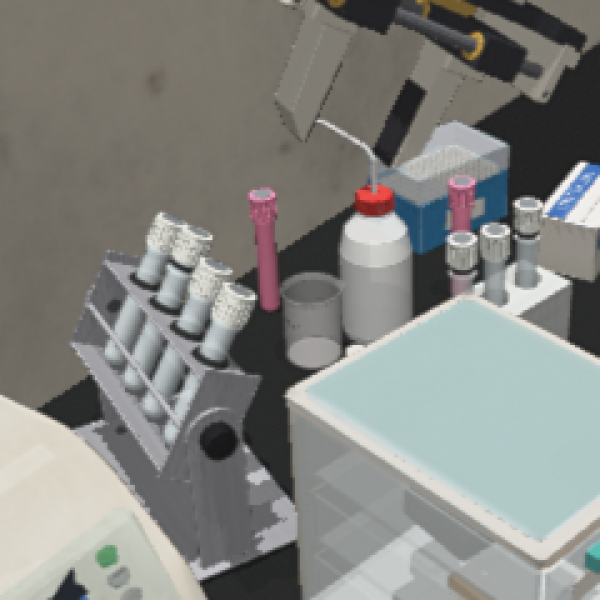

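Scene shows the open gripper above and right of the rack; all caps are as before. The shoulder (j2) and j3 sit at their limits, because the path ran too close to the base. I'll move outward with the tool straighter to get off that posture.

Run:
```python
from h import *
to([600,-200,400],RD)
to([560,-190,400],np.c_[ry,-np.cross(ry,[0,0,-1]),[0,0,-1]])
```

```text
d [-0.1952  0.0137 -0.051 ] rot [ 28.48   5.97 -14.64]  clk 2.55
d [-0.1547  0.0076 -0.056 ] rot [28.92  2.37 -0.67]  clk 2.55
```

>>> {"name": "jog_arm", "arguments": {
  "series": [
    [[0,0,0,8,0,0,0.6],[0,0,0,16,1,0,0.6],[-0.04,0.002,-0.02,24,2,0,0.6],[-0.08,0.005,-0.04,29,2.4,0,0.6],[-0.12,0.008,-0.056,29,2.4,0,0.6],[-0.155,0.008,-0.056,29,2.4,0,0.6],[-0.155,0.008,-0.056,29,2.4,0,0.6],[-0.155,0.008,-0.056,29,2.4,0,0.6]]
  ]
}}

```text
clock: 3.35
eef_pos: [564.1, -193.2, 397.7]
tcp_rot: [0.212, 0.977, -0.004, -0.003]
contact_force: [-0.3, -0.2, -0.2]
width: 54.9
finger_force: 0.0
```

Run:
```python
from h import *
o=get_obs();print(o["eef_pos"],o["joint_pos"].round(2),o["contact_force"].round(1),o["width"])
to([560,-190,400],np.c_[ry,-np.cross(ry,[0,0,-1]),[0,0,-1]])
to(np.array(caps[4])+ax*100,RS)
```

```text
[ 564.10643062 -193.16016924  397.72650115] [-0.48  0.46  1.16  1.4  -0.41  1.55  1.8 ] [-0.3 -0.2 -0.2] 54.949258148987404
d [ 0.0051  0.0012 -0.0023] rot [-0.48 -0.28 -0.78]  clk 3.35
d [ 0.0408 -0.0078  0.1164] rot [-30.48  -0.07  -0.83]  clk 3.35
```

>>> {"name": "jog_arm", "arguments": {
  "series": [
    [[0,0,0.02,-8,0,0,0.6],[0.01,0,0.04,-16,0,0,0.6],[0.02,-0.002,0.06,-24,0,0,0.6],[0.03,-0.005,0.08,-30.5,0,-0.8,0.6],[0.041,-0.008,0.116,-30.5,0,-0.8,0.6],[0.041,-0.008,0.116,-30.5,0,-0.8,0.6],[0.041,-0.008,0.116,-30.5,0,-0.8,0.6],[0.041,-0.008,0.116,-30.5,0,-0.8,0.6]]
  ]
}}

```text
clock: 4.15
eef_pos: [521.2, -179.2, 286.1]
tcp_rot: [0.195, 0.945, 0.256, 0.055]
contact_force: [0.5, -0.0, -0.3]
width: 55.2
finger_force: 0.0
```

Run:
```python
from h import *
o=get_obs();print(o["eef_pos"],o["joint_pos"].round(2),o["contact_force"].round(1),o["width"])
to(np.array(caps[4])+ax*100,RS)
to(np.array(caps[4])-ax*33,RS)
```

```text
[ 521.20308551 -179.15853531  286.10562668] [-0.09  0.44  0.95  1.76 -0.83  1.46  2.27] [ 0.5 -0.  -0.3] 55.161436749394554
d [-0.0034 -0.0055  0.002 ] rot [ 0.39 -0.02  0.38]  clk 4.15
d [-0.0035 -0.0064  0.135 ] rot [ 0.39 -0.02  0.38]  clk 4.15
```

>>> {"name": "jog_arm", "arguments": {
  "series": [
    [[-0.0034,-0.0055,0.002,0.4,0,0.4,0.6],[-0.0034,-0.0055,0.03,0.4,0,0.4,0.6],[-0.0034,-0.0055,0.05,0.4,0,0.4,0.6],[-0.0034,-0.0055,0.05,0.4,0,0.4,0.6],[-0.0034,-0.0055,0.05,0.4,0,0.4,0.6]]
  ]
}}

```text
clock: 4.65
eef_pos: [531.4, -162.2, 239.1]
tcp_rot: [0.2, 0.945, 0.253, 0.052]
contact_force: [0.1, -0.1, -0.1]
width: 55.0
finger_force: 0.0
```

Run:
```python
from h import *
o=get_obs();print(o["eef_pos"],o["joint_pos"].round(2),o["qvel"].round(3))
to(np.array(caps[4])-ax*33,RS)
s=cap("scene");save(s,"pics/s3f.png")
a=cv2.resize(s["img"][150:270,180:280,::-1],(500,600),interpolation=3)
t=cap("top");b=cv2.resize(t["img"][150:250,220:280,::-1],(300,500),interpolation=3)
c=np.zeros((600,800,3),np.uint8);c[:,:500]=a;c[:500,500:]=b;cv2.imwrite("pics/s3.png",c)
```

```text
[ 531.39492546 -162.23246779  239.09648248] [-0.1   0.49  0.92  1.82 -0.88  1.38  2.3 ] [ 0.011 -0.015  0.015 -0.009  0.002  0.001  0.001]
d [-0.0011  0.0011  0.0845] rot [-0.03 -0.08 -0.16]  clk 4.65
```

View pics/s3.png

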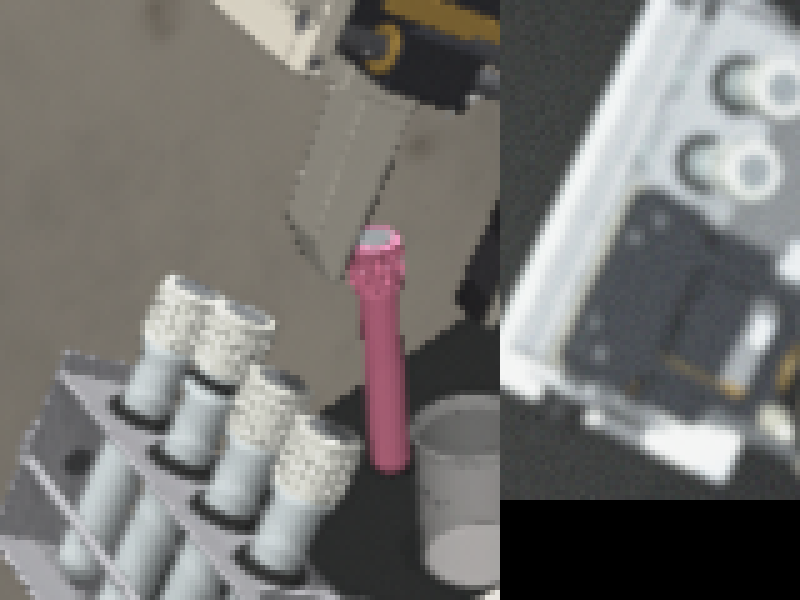

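The scene crop shows the two finger tips at about (330,270) and (475,310), straddling the front cap's axis line, and the back-second cap's ring at (208,382). The alignment is good, so I'll descend and close gently.

>>> {"name": "jog_arm", "arguments": {
  "series": [
    [[-0.001,0.001,0.03,0,0,0,0.6],[-0.001,0.001,0.06,0,0,0,0.6],[-0.001,0.001,0.083,0,0,0,0.6],[-0.001,0.001,0.083,0,0,0,0.6],[-0.001,0.001,0.083,0,0,0,0.6],[-0.001,0.001,0.083,0,0,0,0.4],[-0.001,0.001,0.083,0,0,0,0.3]]
  ],
  "squeeze": 8
}}

```text
clock: 5.45
eef_pos: [549.1, -125.0, 168.4]
tcp_rot: [0.2, 0.945, 0.253, 0.053]
contact_force: [0.6, -0.3, 0.0]
width: 43.8
finger_force: 0.0
```

```bash
cat >> h.py <<'E'
def st(n):
    o=get_obs(); print("F tool",(RS.T@o["contact_force"]).round(1),"w",round(o["width"],1),"ff",round(o["finger_force"],1)); to(np.array(caps[n])-ax*33,RS)
E
python3 -c "
from h import *
st(4)"
```

```text
F tool [-0.7  0.   0. ] w 43.8 ff 0.0
d [0.0003 0.0007 0.0027] rot [ 0.01  0.07 -0.22]  clk 5.45
```

>>> {"name": "jog_arm", "arguments": {
  "series": [
    [[0,0.0005,0.001,0,0,0,0],[0,0.0005,0.001,0,0,0,0],[0,0.0005,0.001,0,0,0,0],[0,0.0005,0.001,0,0,0,0],[0,0.0005,0.001,0,0,0,0],[0,0.0005,0.001,0,0,0,0]]
  ],
  "squeeze": 8
}}

```text
clock: 6.05
eef_pos: [549.2, -122.8, 166.7]
tcp_rot: [0.2, 0.945, 0.254, 0.052]
contact_force: [-0.7, -0.8, 3.4]
width: 23.0
finger_force: 8.0
```

```bash
python3 -c "
from h import *
st(4)"
```

```text
F tool [ 0.3  0.8 -3.5] w 23.0 ff 8.0
d [-0.0005 -0.0002  0.0002] rot [ 0.03 -0.06 -0.22]  clk 6.05
```

>>> {"name": "jog_arm", "arguments": {
  "series": [
    [[0,0,0,0,0,0,0],[0,0,0,0,0,0,0],[0,0,-0.001,0,0,0,0],[0,0,-0.002,0,0,0,0],[0,0,-0.003,0,0,0,0],[0,0,-0.003,0,0,0,0]]
  ],
  "squeeze": 18
}}

```text
clock: 6.65
eef_pos: [548.6, -124.1, 169.2]
tcp_rot: [0.2, 0.945, 0.254, 0.052]
contact_force: [0.4, 1.0, 2.1]
width: 22.6
finger_force: 18.0
```

```bash
python3 -c "
from h import *
st(4)"
```

```text
F tool [-0.   2.  -1.3] w 22.6 ff 18.0
d [-0.0006 -0.0002  0.0031] rot [ 0.03 -0.08 -0.22]  clk 6.65
```

Run:
```python
from h import *
st(4)
s=cap("scene");save(s,"pics/s4f.png")
cv2.imwrite("pics/s4.png",cv2.resize(s["img"][180:280,190:290,::-1],(600,600),interpolation=3))
st(4)
```

```text
F tool [-0.   2.  -1.3] w 22.6 ff 18.0
d [-0.0006 -0.0002  0.0031] rot [ 0.03 -0.08 -0.22]  clk 6.65
F tool [-1.3  0.1 -0.7] w 22.7 ff 18.0
d [-0.0005 -0.0002  0.0032] rot [ 0.03 -0.07 -0.22]  clk 6.7
```

View pics/s4.png

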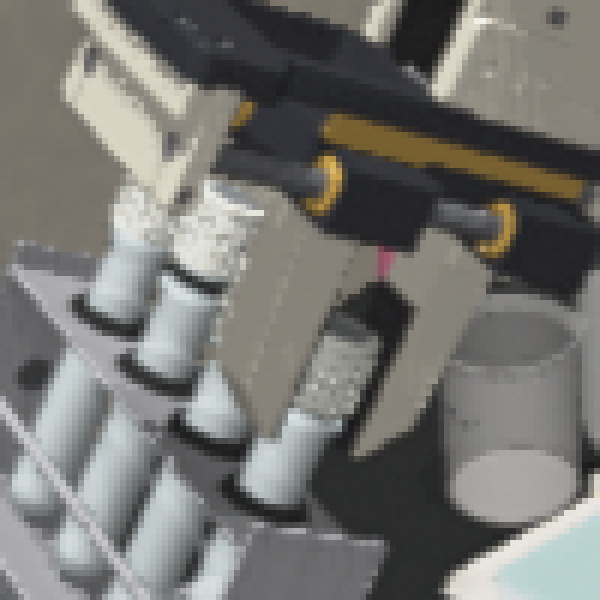

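The scene crop shows both fingers clasping the front cap at about (335,370), with no seal ring visible yet. I'll keep pulling in small steps.

>>> {"name": "jog_arm", "arguments": {
  "series": [
    [[0,0,-0.001,0,0,0,0],[0,0,-0.001,0,0,0,0],[0,0,-0.002,0,0,0,0],[0,0,-0.002,0,0,0,0]]
  ],
  "squeeze": 18
}}

```text
clock: 7.1
eef_pos: [548.1, -125.1, 171.0]
tcp_rot: [0.2, 0.945, 0.254, 0.052]
contact_force: [0.9, 1.1, 1.9]
width: 22.7
finger_force: 18.0
```

```bash
python3 -c "
from h import *
st(4)
cap('scene');st(4)"
```

```text
F tool [-0.4  2.1 -1. ] w 22.7 ff 18.0
d [-0.0006 -0.0002  0.0052] rot [ 0.03 -0.07 -0.22]  clk 7.1
F tool [-0.3  1.8 -1.3] w 22.9 ff 18.0
d [-0.0005 -0.0001  0.0052] rot [ 0.03 -0.07 -0.22]  clk 7.15
```

Run:
```python
from h import *
s=cap("scene");save(s,"pics/s5f.png")
a=[cv2.resize(cv2.imread(f"pics/{n}.png")[218:283,222:262],(266,433),interpolation=3) for n in("scene0","s4f","s5f")]
cv2.imwrite("pics/s5.png",np.hstack(a))
```

```text
(no output)
```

View pics/s5.png

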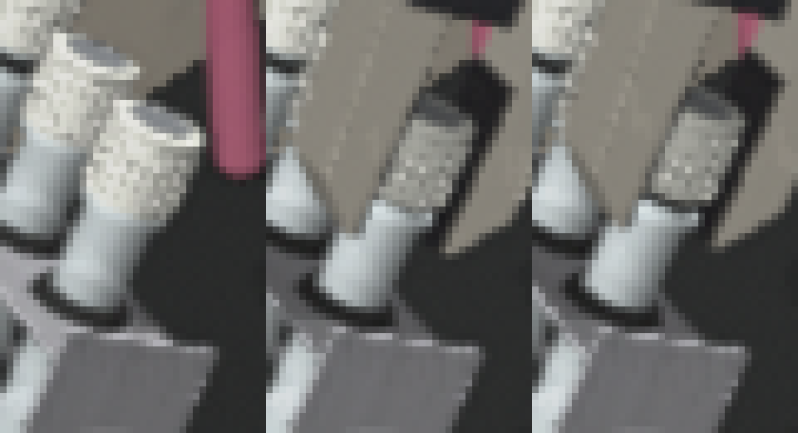

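The rightmost crop shows the dark ring starting to open under the cap at about (680,203), and the tube is still at the same place in its grommet. The cap follows the gripper.

>>> {"name": "jog_arm", "arguments": {
  "series": [
    [[0,0,-0.001,0,0,0,0],[0,0,-0.001,0,0,0,0],[0,0,-0.002,0,0,0,0],[0,0,-0.002,0,0,0,0],[0,0,-0.002,0,0,0,0]]
  ]
}}

```text
clock: 7.7
eef_pos: [547.7, -126.0, 172.6]
tcp_rot: [0.2, 0.945, 0.254, 0.052]
contact_force: [0.7, 0.0, 3.8]
width: 22.6
finger_force: 18.0
```

```bash
python3 -c "
from h import *
st(4)"
```

```text
F tool [-0.6  2.2 -3.2] w 22.6 ff 18.0
d [-0.0006 -0.0001  0.007 ] rot [ 0.02 -0.07 -0.22]  clk 7.7
```

>>> {"name": "jog_arm", "arguments": {
  "series": [
    [[0,0,-0.0007,0,0,0,0],[0,0,-0.0007,0,0,0,0],[0,0,-0.0007,0,0,0,0.5],[0,0,-0.0007,0,0,0,0.5],[0,0,-0.0007,0,0,0,0.5],[0,0,-0.03,0,0,0,0.55],[0,0,-0.07,0,0,0,0.6],[0,0,-0.07,0,0,0,0.6]]
  ]
}}

```text
clock: 8.5
eef_pos: [533.9, -162.4, 236.7]
tcp_rot: [0.201, 0.945, 0.252, 0.055]
contact_force: [0.4, -0.6, -0.2]
width: 54.6
finger_force: 0.0
```

Run:
```python
from h import *
st(3)
o=get_obs();print(o["joint_pos"].round(2))
s=cap("scene");save(s,"pics/s6f.png")
to(np.array(caps[3])+ax*50,RS)
```

```text
F tool [-0.6 -0.4 -0.1] w 54.6 ff 0.0
d [-0.0361  0.0017  0.0821] rot [-0.09  0.32 -0.27]  clk 8.5
[-0.1   0.49  0.92  1.82 -0.89  1.37  2.3 ]
d [-0.0374  0.0008 -0.0035] rot [-0.03  0.17 -0.24]  clk 8.55
```

>>> {"name": "jog_arm", "arguments": {
  "series": [
    [[-0.037,0.001,0,0,0.2,-0.2,0.6],[-0.037,0.001,0.02,0,0.2,-0.2,0.6],[-0.037,0.001,0.04,0,0.2,-0.2,0.6],[-0.037,0.001,0.04,0,0.2,-0.2,0.5],[-0.037,0.001,0.04,0,0.2,-0.2,0.5]]
  ],
  "squeeze": 8
}}

```text
clock: 9.05
eef_pos: [575.5, -153.4, 198.3]
tcp_rot: [0.198, 0.945, 0.254, 0.05]
contact_force: [0.5, -0.2, 0.3]
width: 46.5
finger_force: 0.0
```

Run:
```python
from h import *
st(3)
a=[cv2.resize(cv2.imread(f"pics/{n}.png")[195:285,205:275],(350,450),interpolation=3) for n in("scene0","s6f")]
cv2.imwrite("pics/s6.png",np.hstack(a))
```

```text
F tool [-0.5  0.2 -0.2] w 46.5 ff 0.0
d [-0.0023 -0.001   0.0362] rot [ 0.01 -0.38 -0.05]  clk 9.05
```

View pics/s6.png

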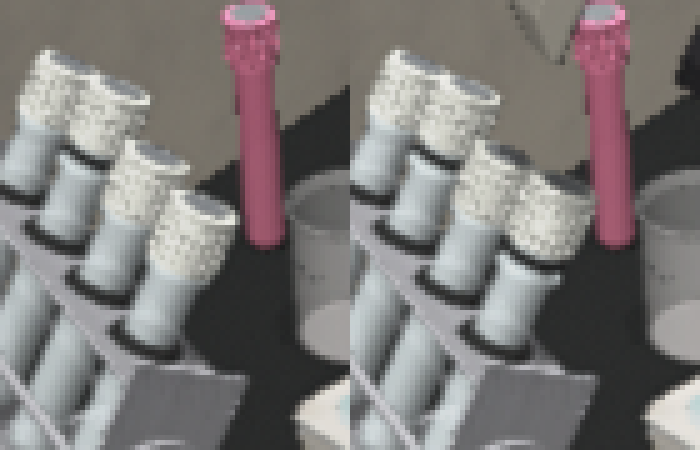

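In the right-hand crop the front cap is now up with its ring showing at (533,262), and its tube is unmoved. Next is cap 3.

>>> {"name": "jog_arm", "arguments": {
  "series": [
    [[-0.0015,-0.0005,0,0,-0.4,0,0.5],[-0.0015,-0.0005,0.02,0,-0.4,0,0.5],[-0.0015,-0.0005,0.035,0,-0.4,0,0.5],[-0.0015,-0.0005,0.035,0,-0.4,0,0.4],[-0.0015,-0.0005,0.035,0,-0.4,0,0.3],[-0.0015,-0.0005,0.035,0,-0.4,0,0],[-0.0015,-0.0005,0.035,0,-0.4,0,0],[-0.0015,-0.0005,0.035,0,-0.4,0,0],[-0.0015,-0.0005,0.035,0,-0.4,0,0],[-0.0015,-0.0005,0.035,0,-0.4,0,0]]
  ],
  "squeeze": 8
}}

```text
clock: 10.05
eef_pos: [584.1, -139.2, 168.7]
tcp_rot: [0.199, 0.945, 0.253, 0.055]
contact_force: [-1.8, -1.1, 2.7]
width: 23.1
finger_force: 8.0
```

```bash
python3 -c "
from h import *
st(3)"
```

```text
F tool [ 1.2 -0.1 -3.2] w 23.1 ff 8.0
d [ 0.0001 -0.0005  0.0023] rot [ 0.02  0.16 -0.02]  clk 10.05
```

>>> {"name": "jog_arm", "arguments": {
  "series": [
    [[0,0,0,0,0,0,0],[0,0,0,0,0,0,0],[0,0,-0.001,0,0,0,0],[0,0,-0.002,0,0,0,0],[0,0,-0.003,0,0,0,0],[0,0,-0.004,0,0,0,0],[0,0,-0.005,0,0,0,0],[0,0,-0.006,0,0,0,0],[0,0,-0.006,0,0,0,0],[0,0,-0.007,0,0,0,0],[0,0,-0.007,0,0,0,0]]
  ],
  "squeeze": 18
}}

```text
clock: 11.15
eef_pos: [582.6, -142.3, 174.7]
tcp_rot: [0.199, 0.945, 0.253, 0.054]
contact_force: [2.0, -1.4, 2.6]
width: 22.4
finger_force: 18.0
```

```bash
python3 -c "
from h import *
st(3)"
```

```text
F tool [-2.4  0.9 -2.5] w 22.4 ff 18.0
d [ 0.     -0.0005  0.0092] rot [ 0.02  0.16 -0.03]  clk 11.15
```

Rose 6.9 mm with a small upward push, the same as before. I'll finish, release and retract.

>>> {"name": "jog_arm", "arguments": {
  "series": [
    [[0,0,-0.0007,0,0,0,0],[0,0,-0.0007,0,0,0,0],[0,0,-0.0007,0,0,0,0.5],[0,0,-0.0007,0,0,0,0.5],[0,0,-0.0007,0,0,0,0.5],[0,0,-0.03,0,0,0,0.55],[0,0,-0.07,0,0,0,0.6],[0,0,-0.07,0,0,0,0.6]]
  ]
}}

```text
clock: 11.95
eef_pos: [568.2, -178.3, 238.7]
tcp_rot: [0.2, 0.945, 0.252, 0.057]
contact_force: [0.3, -0.7, -0.3]
width: 54.7
finger_force: 0.0
```

Run:
```python
from h import *
s=cap("scene");save(s,"pics/s7f.png")
st(1);print(get_obs()["joint_pos"].round(2))
```

```text
F tool [-1.1  0.1  0.5] w 55.2 ff 0.0
d [-0.0747  0.0005  0.0819] rot [-0.03  0.35 -0.05]  clk 12.0
[-0.07  0.55  0.9   1.73 -0.92  1.41  2.29]
```

>>> {"name": "jog_arm", "arguments": {
  "series": [
    [[-0.04,0.0005,0,0,0.3,0,0.6],[-0.076,0.0005,0,0,0.3,0,0.6],[-0.076,0.0005,0.02,0,0.3,0,0.6],[-0.076,0.0005,0.04,0,0.3,0,0.5],[-0.076,0.0005,0.04,0,0.3,0,0.5],[-0.076,0.0005,0.04,0,0.3,0,0.5]]
  ],
  "squeeze": 8
}}

```text
clock: 12.6
eef_pos: [645.5, -185.0, 200.0]
tcp_rot: [0.198, 0.945, 0.254, 0.051]
contact_force: [0.2, 0.8, -0.1]
width: 46.4
finger_force: 0.0
```

Run:
```python
from h import *
st(1);print(get_obs()["joint_pos"].round(2))
```

```text
F tool [0.2 0.6 0.4] w 46.4 ff 0.0
d [-0.0013 -0.0012  0.0381] rot [ 0.04 -0.3  -0.07]  clk 12.6
[-0.02  0.7   0.84  1.58 -1.01  1.43  2.25]
```

>>> {"name": "jog_arm", "arguments": {
  "series": [
    [[-0.001,-0.0007,0,0,-0.3,0,0.5],[-0.001,-0.0007,0.02,0,-0.3,0,0.5],[-0.001,-0.0007,0.037,0,-0.3,0,0.5],[-0.001,-0.0007,0.037,0,-0.3,0,0.4],[-0.001,-0.0007,0.037,0,-0.3,0,0.3],[-0.001,-0.0007,0.037,0,-0.3,0,0],[-0.001,-0.0007,0.037,0,-0.3,0,0],[-0.001,-0.0007,0.037,0,-0.3,0,0],[-0.001,-0.0007,0.037,0,-0.3,0,0],[-0.001,-0.0007,0.037,0,-0.3,0,0]]
  ],
  "squeeze": 8
}}

```text
clock: 13.6
eef_pos: [654.6, -169.9, 169.1]
tcp_rot: [0.199, 0.945, 0.254, 0.055]
contact_force: [0.4, 3.1, 5.2]
width: 23.5
finger_force: 8.0
```

```bash
python3 -c "
from h import *
st(1)"
```

```text
F tool [ 0.9  5.2 -3. ] w 23.5 ff 8.0
d [ 0.0011 -0.0008  0.0026] rot [0.07 0.16 0.01]  clk 13.6
```

>>> {"name": "jog_arm", "arguments": {
  "series": [
    [[0,0.001,0,0,0,0,0],[0,0.001,0,0,0,0,0],[0,0.001,-0.001,0,0,0,0],[0,0.001,-0.002,0,0,0,0],[0,0.001,-0.003,0,0,0,0],[0,0.001,-0.004,0,0,0,0],[0,0.001,-0.005,0,0,0,0],[0,0.001,-0.006,0,0,0,0],[0,0.001,-0.006,0,0,0,0],[0,0.001,-0.007,0,0,0,0],[0,0.001,-0.007,0,0,0,0]]
  ],
  "squeeze": 18
}}

```text
clock: 14.7
eef_pos: [653.1, -172.9, 175.2]
tcp_rot: [0.199, 0.945, 0.253, 0.054]
contact_force: [1.4, -2.3, 2.9]
width: 22.7
finger_force: 18.0
```

```bash
python3 -c "
from h import *
st(1)"
```

```text
F tool [-2.2  0.1 -3.3] w 22.7 ff 18.0
d [ 0.001  -0.001   0.0096] rot [ 0.    0.16 -0.04]  clk 14.7
```

>>> {"name": "jog_arm", "arguments": {
  "series": [
    [[0,0,-0.0007,0,0,0,0],[0,0,-0.0007,0,0,0,0],[0,0,-0.0007,0,0,0,0.5],[0,0,-0.0007,0,0,0,0.5],[0,0,-0.0007,0,0,0,0.5],[0,0,-0.03,0,0,0,0.55],[0,0,-0.07,0,0,0,0.6],[0,0,-0.11,0,0,0,0.6],[0,0,-0.14,0,0,0,0.6],[0,0,-0.14,0,0,0,0.6]]
  ]
}}

```text
clock: 15.7
eef_pos: [624.0, -240.2, 299.9]
tcp_rot: [0.2, 0.945, 0.252, 0.057]
contact_force: [0.3, -0.3, -0.5]
width: 55.2
finger_force: 0.0
```

Run:
```python
from h import *
s=cap("scene");save(s,"pics/s8f.png")
cv2.imwrite("pics/s8.png",cv2.resize(s["img"][195:275,205:275,::-1],(525,600),interpolation=3))
to([508.7,-359.8,250],RD);o=get_obs();print(o["eef_pos"],o["joint_pos"].round(2))
```

```text
d [ 0.0566 -0.1606 -0.0379] rot [ 29.79   4.02 -14.08]  clk 15.75
[ 624.36963446 -238.16553261  297.66773165] [ 0.06  0.63  0.89  1.43 -0.94  1.6   2.18]
```

View pics/s8.png

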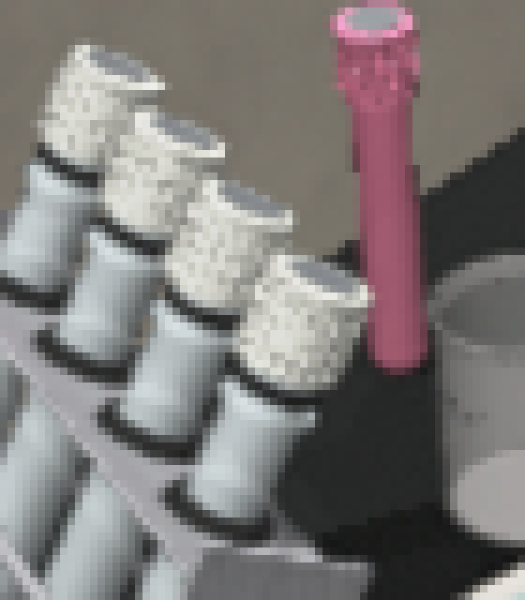

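All four slanted caps show their black ring, at (70,165), (130,237), (200,308) and (270,385), and the tubes sit home in the grommets. Next is the stand.

Run:
```python
from h import *
to([530,-270,340],RD);to([508.7,-359.8,260],RD)
```

```text
d [ 0.0732 -0.037  -0.0706] rot [ 29.79   4.02 -14.08]  clk 15.75
d [ 0.0566 -0.1556 -0.0466] rot [ 29.79   4.02 -14.08]  clk 15.75
```

>>> {"name": "jog_arm", "arguments": {
  "series": [
    [[0.04,-0.02,-0.04,8,1,-4,0],[0.073,-0.037,-0.07,16,2,-8,0],[0.073,-0.037,-0.07,24,3,-12,0],[0.073,-0.037,-0.07,29.8,4,-14,0],[0.073,-0.037,-0.07,29.8,4,-14,0],[0.057,-0.156,-0.047,29.8,4,-14,0],[0.057,-0.156,-0.047,29.8,4,-14,0],[0.057,-0.156,-0.047,29.8,4,-14,0],[0.057,-0.156,-0.047,29.8,4,-14,0],[0.057,-0.156,-0.047,29.8,4,-14,0]]
  ]
}}

```text
clock: 16.75
eef_pos: [508.4, -357.9, 257.7]
tcp_rot: [0.082, 0.997, 0.002, -0.002]
contact_force: [-0.6, -0.2, -0.3]
width: 0.2
finger_force: 0.0
```

Run:
```python
from h import *
to([508.7,-359.8,148],RD);o=get_obs();print(o["eef_pos"],o["width"],o["joint_pos"].round(2))
```

```text
d [-0.0011 -0.0022  0.1097] rot [ 0.17 -0.23 -0.02]  clk 16.75
[ 508.39643008 -357.87957387  257.6667707 ] 0.24468697252402674 [-0.1   0.56  1.02  1.59 -0.49  1.28  2.4 ]
```

>>> {"name": "jog_arm", "arguments": {
  "series": [
    [[-0.001,-0.002,0.04,0.2,-0.2,0,0],[-0.001,-0.002,0.08,0.2,-0.2,0,0],[-0.001,-0.002,0.109,0.2,-0.2,0,0],[-0.001,-0.002,0.109,0.2,-0.2,0,0],[-0.001,-0.002,0.109,0.2,-0.2,0,0]]
  ]
}}

```text
clock: 17.25
eef_pos: [510.0, -359.8, 150.6]
tcp_rot: [0.081, 0.997, -0.001, 0.001]
contact_force: [0.4, -0.2, 0.6]
width: 0.7
finger_force: 0.0
```

Run:
```python
from h import *
to([508.7,-359.8,132],RD);o=get_obs();print(o["eef_pos"],o["contact_force"].round(1))
```

```text
d [ 0.0013 -0.0001  0.0186] rot [-0.12  0.09  0.11]  clk 17.25
[ 509.96749696 -359.83092832  150.64230607] [ 0.4 -0.2  0.6]
```

>>> {"name": "jog_arm", "arguments": {
  "series": [
    [[0.001,0,0.006,0,0,0,0],[0.001,0,0.009,0,0,0,0],[0.001,0,0.012,0,0,0,0],[0.001,0,0.014,0,0,0,0],[0.001,0,0.016,0,0,0,0],[0.001,0,0.018,0,0,0,0],[0.001,0,0.019,0,0,0,0],[0.001,0,0.019,0,0,0,0],[0.001,0,0.019,0,0,0,0]]
  ]
}}

```text
clock: 18.15
eef_pos: [508.2, -361.2, 131.8]
tcp_rot: [0.082, 0.997, -0.002, 0.001]
contact_force: [-1.3, 0.7, 11.0]
width: 0.4
finger_force: 5.7
```

Run:
```python
from h import *
to([508.7,-359.8,132],RD);o=get_obs();print(o["eef_pos"],o["contact_force"].round(1))
```

```text
d [-0.0003  0.0015 -0.0002] rot [-0.18  0.14  0.01]  clk 18.15
[ 508.16747956 -361.20616678  131.82592339] [-1.3  0.7 11. ]
```

>>> {"name": "jog_arm", "arguments": {
  "series": [
    [[0,0.001,0.001,0,0,0,0],[0,0.001,0.002,0,0,0,0],[0,0.001,0.002,0,0,0,0]]
  ]
}}

```text
clock: 18.45
eef_pos: [508.5, -361.3, 131.4]
tcp_rot: [0.082, 0.997, -0.002, 0.002]
contact_force: [-4.9, 2.6, 24.2]
width: 0.4
finger_force: 12.3
```

Run:
```python
from h import *
to([495.6,-438.7,152],RD);o=get_obs();print(o["eef_pos"],o["contact_force"].round(1))
```

```text
d [-0.0001 -0.0785 -0.0202] rot [-0.24  0.24 -0.02]  clk 18.45
[ 508.50012032 -361.31951357  131.44667277] [-4.9  2.6 24.2]
```

Force rose to 24 N with almost no travel, so that cap is fully seated. On to the other one.

>>> {"name": "jog_arm", "arguments": {
  "series": [
    [[0,0,-0.02,0,0,0,0],[0,0,-0.04,0,0,0,0],[0,-0.04,-0.04,-0.2,0.2,0,0],[0,-0.079,-0.04,-0.2,0.2,0,0],[0,-0.079,-0.04,-0.2,0.2,0,0],[0,-0.079,-0.022,-0.2,0.2,0,0],[0,-0.079,-0.022,-0.2,0.2,0,0],[0,-0.079,-0.022,-0.2,0.2,0,0]]
  ]
}}

```text
clock: 19.25
eef_pos: [495.2, -436.7, 150.6]
tcp_rot: [0.082, 0.997, 0.001, -0.002]
contact_force: [-0.2, 0.1, 0.4]
width: 0.3
finger_force: 0.0
```

Run:
```python
from h import *
to([495.6,-438.7,132],RD);o=get_obs();print(o["eef_pos"],o["contact_force"].round(1))
```

```text
d [-0.0008 -0.0019  0.0186] rot [ 0.1  -0.19  0.05]  clk 19.25
[ 495.23190547 -436.70873795  150.56563821] [-0.2  0.1  0.4]
```

>>> {"name": "jog_arm", "arguments": {
  "series": [
    [[-0.001,-0.002,0.004,0,0,0,0],[-0.001,-0.002,0.008,0,0,0,0],[-0.001,-0.002,0.011,0,0,0,0],[-0.001,-0.002,0.014,0,0,0,0],[-0.001,-0.002,0.016,0,0,0,0],[-0.001,-0.002,0.018,0,0,0,0],[-0.001,-0.002,0.02,0,0,0,0],[-0.001,-0.002,0.021,0,0,0,0],[-0.001,-0.002,0.021,0,0,0,0]]
  ]
}}

```text
clock: 20.15
eef_pos: [496.1, -440.3, 131.7]
tcp_rot: [0.082, 0.997, 0.0, -0.0]
contact_force: [-3.1, 2.9, 16.1]
width: 0.4
finger_force: 7.8
```

Run:
```python
from h import *
o=get_obs();print(o["eef_pos"],o["contact_force"].round(1))
```

```text
[ 496.08664316 -440.25437147  131.70021746] [-3.1  2.9 16.1]
```

>>> {"name": "jog_arm", "arguments": {
  "series": [
    [[0,0,0.001,0,0,0,0],[0,0,0.001,0,0,0,0],[0,0,-0.02,0,0,0,0],[0,0,-0.06,0,0,0,0],[0,0,-0.1,0,0,0,0],[0,0,-0.15,0,0,0,0],[0,0,-0.18,0,0,0,0],[0,0,-0.18,0,0,0,0],[0,0,-0.18,0,0,0,0]]
  ]
}}

```text
clock: 21.05
eef_pos: [496.4, -439.7, 309.9]
tcp_rot: [0.082, 0.997, 0.001, -0.001]
contact_force: [1.1, 0.1, -1.4]
width: 0.8
finger_force: 0.0
```

Run:
```python
from h import *
s=cap("scene");save(s,"pics/s9f.png")
cv2.imwrite("pics/s9.png",cv2.resize(s["img"][170:290,200:390,::-1],(800,505),interpolation=3))
print(get_obs()["eef_pos"])
```

```text
[ 496.24732062 -439.13288224  308.83635861]
```

View pics/s9.png

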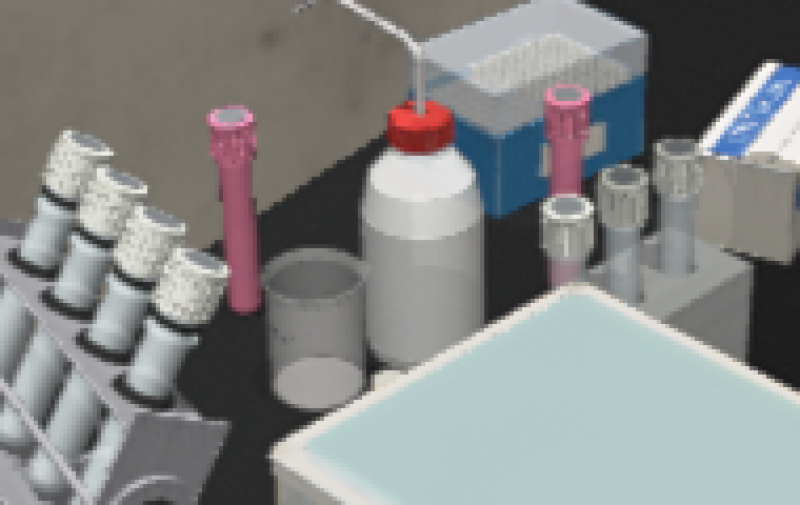

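The three stand caps at (568,225), (622,190) and (677,165) show no ring and are all down. The four slanted caps are up with their rings visible, and nothing else has moved. The arm is clear, so I'll hand in.

```bash
python3 -c "
from h import *
print(close_job())"
```

```text
the job is handed in; nothing more can be done
None
```

The job is handed in at about 21 s on the robot clock. The last picture shows all four slanted-rack caps at their vented click with tubes home, all three stand caps pressed shut, and nothing else on the bench visibly moved. `close_job()` gave no verdict.

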